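# Restock two roller flow lanes at the parts counter

### The job

Restock the two empty roller lanes from the loading shelf: push the low flat carton into the wide lane and the taller square carton into the narrower empty lane, so that each runs down to rest square against its stop and holds the lane's switch lever pushed over. Shift the spray can out of the way as you need, but leave it standing upright on the loading shelf; nothing may be knocked over, and the small bottle, the round tin and the spanner stay where they are.

Things in the scene. Friction and masses are not known exactly. Their poses are not given: they have to be found in the camera images.
- rack: Blue flow rack, fixed. Its flat steel loading shelf tops out 130 mm above the table and spans x -145 to +100, y -360 to +360 mm of this frame; origin on the table, +x away from the robot and down the lanes. Back and ends are free. The front edge (x +100) joins the three lane mouths (y -195 to +195); in front of the end parts (|y| over 203) is an upstand 22 mm high. Place and yaw vary.
- lane_wide: Widest of 3 roller lanes side by side (130 mm pitch, order varies), empty. Origin on the table under the middle of its mouth, +x down the lane. Free rollers, level with the shelf at the mouth, fall at 0.21 rad for 270 mm to a stop 55 mm high. 114 mm between guides (35 mm high; 126 at the mouth, first 30 mm). A carton half-way in tips and runs down; at rest the flat carton's centre is x +202, z 119 mm.
- lane_narrow: The narrower empty roller lane, like the wide one but 98 mm between its guides (122 mm at the flared mouth). Origin on the table under the middle of its mouth, +x down the lane. Resting at the stop, the tall carton's centre is at x +231, z 132 mm of this frame.
- lane_full: The third lane, 80 mm inside, full to its mouth with three rectangular oil tins (70 mm wide, 98 mm tall, 110 mm with their caps, fixed); nothing goes in it. Origin on the table below the middle of its mouth, +x down the lane.
- switch_wide (a joint): Stock switch on the wide lane's +y guide: its 80 mm lever with a white 18 mm roller lies across the lane's lower end, 45 mm above the bed, and is swung aside against a weak spring (under 0.4 N) by the carton that runs to the stop. 0 rad = free; about 0.25 to 0.42 when a carton at the stop holds it over; trips at 0.15 rad.
- switch_narrow (a joint): Stock switch of the narrow lane, the same kind and values.
- flat_carton_center (a point): Centre of the low flat cardboard carton, 140 mm long (its x), 104 mm wide (y), 58 mm high (z), 0.4 to 0.75 kg. Starts flat on one end part of the loading shelf, its long side roughly along the lanes (up to 0.3 rad askew). Too wide to grip: it is pushed. This point is half-way up, 29 mm above its underside.
- tall_carton_center (a point): Centre of the taller cardboard carton, square base 88 x 88 mm (x, y), 96 mm high (z), 0.3 to 0.6 kg. Starts upright on the other end part of the loading shelf, up to 0.3 rad askew. Too wide to grip: it is pushed. This point is half-way up, 48 mm above its underside.
- spray_can_center (a point): Centre, half-way up, of a white spray can with a black cap, 52 mm diameter, 125 mm tall (the cap, 36 mm diameter, is the top 19 mm), 0.3 kg. Stands upright on the shelf somewhere before the lane mouths, in the way of the cartons. It can be gripped round its body from above (wall straight up to 98 mm above its foot) or slid.
- additive: Small bottle, 48 mm diameter, 130 mm tall, standing at the back of one end part of the shelf. Origin at the middle of its underside. Bystander.
- paste_tin: Round tin, 56 mm diameter, 50 mm tall, standing at the back of the other end part of the shelf. Origin at the middle of its underside. Bystander.
- spanner_grip (a point): A point on a 140 mm steel spanner lying across the back of the shelf behind the wide lane's mouth, under 15 mm high. Bystander.
There are look-alikes about, which are no part of the job. Leave any turquoise look-alike of the part that bears tall_carton_center alone.

How it is judged:
At the end, for the whole second after the job is handed in: Flat carton in the wide lane, tall carton in the narrow lane, flat on the rollers (0.06 rad) against the stop (centre within 8 mm along, 10 mm across and in height), untouched by the fingers, both levers past 0.15 rad; the spray can upright (0.1 rad) on the loading shelf (x of flat_carton_center in the frame of lane_wide between 0.1937 and 0.2097 m and y of flat_carton_center in the frame of lane_wide between -0.01 and 0.01 m and z of flat_carton_center in the frame of lane_wide between 0.1092 and 0.1292 m and angle between the z axis of flat_carton_center and the z axis of lane_wide, either way round between 0.15 and 0.27 rad and angle between the x axis of flat_carton_center and the x axis of lane_wide, either way round below 0.31 rad and value of joint each of switch_wide, switch_narrow above 0.15 rad and contact force between each of flat_carton, tall_carton and the fingers below 0.05 N and x of tall_carton_center in the frame of lane_narrow between 0.223 and 0.239 m and y of tall_carton_center in the frame of lane_narrow between -0.01 and 0.01 m and z of tall_carton_center in the frame of lane_narrow between 0.1223 and 0.1423 m and angle between the z axis of tall_carton_center and the z axis of lane_narrow, either way round between 0.15 and 0.27 rad and angle between spray_can_center's own z axis and vertical below 0.1 rad and z of spray_can_center in the frame of rack between 0.1845 and 0.2005 m and x of spray_can_center in the frame of rack between -0.145 and 0.1 m and y of spray_can_center in the frame of rack between -0.36 and 0.36 m).
It fails at once if a bystander (bottle, round tin, spanner) is shifted by more than 30 mm (distance of any of additive, paste_tin, spanner_grip from where it was at the start of the episode above 0.03 m).
It fails at once if a bystander is knocked over (angle between any of additive, paste_tin's own z axis and vertical above 0.3 rad).
It fails at once if the spray can is knocked over (angle between spray_can_center's own z axis and vertical above 0.6 rad).
It fails at once if a carton is tipped over (angle between any of flat_carton_center, tall_carton_center's own z axis and vertical above 0.7 rad).
It fails at once if a carton is let fall off the rack (height (world z) of any of flat_carton_center, tall_carton_center below 0.065 m).
It also fails if it takes over 72 s, if anything falls off the work surface, if the arm or the gripper's body presses on something with over 40 N, if the wrist force passes 120 N, or if a joint passes its speed limit or range.

### The arm

A 7-joint arm with a two-finger parallel gripper is mounted at the origin on the work surface. World frame = base frame: x ahead of the robot, y to its left, z up, the work surface at z = 0. Lengths are in m, angles in rad, forces in N, time in s.
With the tool pointing down it reaches from about 0.425 to 0.925 m from the base axis. Payload 6.8 kg.
Tool frame: the origin (TCP) lies on the mounting face of the last link; the fingertips stand 173 mm ahead of it and the grasp point (between the pads) lies 155 mm ahead of it (grip_point_offset is the distance from the TCP to the grasp point, in m); x points along the fingers, z is the direction in which the jaws open and shut, and the axes are right-handed (so a half turn about x gives the same grasp; the last joint's range is limited). The gripper opens to 85 mm and grips with 20 to 120 N. Pads are 22 mm wide; open, the fingers measure 114 mm over their backs; the gripper's body (76 mm by 85 mm) begins 54 mm behind the grasp point. The pads swing forward as they close: fully open they stand 13 mm farther back than shut.
Start: joints at [-1.402, 0.477, 0.022, 1.555, -0.011, 1.109, -0.083], TCP at [0.184, 0.649, 0.405] pointing down, gripper open.
Joint ranges: [-2.96, 2.96], [-0.34, 2.1], [-1.41, 1.46], [0.24, 2.44], [-1.37, 4.51], [0.17, 1.92], [-2.96, 2.96]. Speed limits (rad/s): [2.39, 2.39, 3.14, 3.14, 3.14, 3.14, 3.14].

### API

Orientations are given as a rotation vector (axis times angle).
In Python, from bench import * gives the robot as it stands. The module is installed in compiled form; this text tells all that it offers.
- The arm moves only by the tool servo_tool, never from a script. Its argument "motion" is a list of rows, each a list of 5 numbers: the shift along the tool's x, y, z in m, then the turn about the tool's x in degrees, then the gripper command: -1 is fully open, 1 is shut, values between are in proportion. In form: [[dx, dy, dz, turn, fingers], ...]. A call has 1 to 8 rows; each row is the pose to reach, as a shift and turn from the pose measured when the call began, along the tool's axes at that moment; what a row does not reach only later rows make up. A row lasts 1/10 s, in which the tool goes at most 50 mm and 8.59 degrees, less where a joint would pass 70% of its speed; a pose out of reach is approached as far as the arm can. A call with a gripper value outside its range is refused whole. The fingers move at their own pace and stop on an object; "force" is the grip in N (left out, the last holds). Time passes only in rows, so rows that repeat a pose let the fingers close. It gives the time, the measured TCP pose, the force and the opening at its end, in the units of the state.
- get_obs(): the state, without advancing time (a new reading comes with each control period).
- grab_frame(name): name is "scene" or "top" or "wrist"; returns the picture (400x640x3 uint8, red, green, blue); there is no depth.
- camera_params(name): a dict with "mtx" (3x3 intrinsics, pixels), "D" ([k1, k2, p1, p2, k3] as OpenCV has them; the pictures are not rectified), "world_to_cam" (4x4, takes a point from world to camera coordinates); the wrist camera has in their place "T_tool_cam" (4x4, takes a point from camera to tool coordinates, whose origin is the TCP and whose axes are the tool frame's). Camera axes: x right, y down, z forward; pixel columns grow to the right and rows downward; lengths in m; the calibration is good to about 2 mm. A picture is of the moment at which its call begins: read the wrist's pose just before it. camera_params takes no time and is no camera call.
- hand_in(): hands the job in, once; it reports no verdict.
The state is a dict: "clock": time; "joints": joint angles; "qvel": joint speeds; "tau": joint torques, N m; "tcp_pos": TCP position; "orientation": TCP orientation; "contact_force": force on the tool from outside, world axes, zero at the start; "moment": the same for the moment, N m; "grip_width": finger opening in m.
Only numpy, scipy, OpenCV 4.12 (cv2) and the standard library are available. Lean on these libraries where they do the work, as an engineer would, in place of code of your own. Each camera call takes 0.05 s, during which the arm holds its last target. There are 200 camera calls.

## Working session

There is one attempt and no reset: what is moved stays moved. The work goes in short steps, Python scripts to look and compute and a tool call to move; the robot and the scene stay as the last step left them, time stands still between calls to the robot, and variables do not carry over. Pictures are saved under pics/ and viewed, about 8 in all and at most 12, crops included, and the job is handed in when it is done.

Besides the shell and the picture viewer there is one more tool, called after "Emit:" as a command line: name --pt "numbers of a row" for each row, then --argument value for the rest. servo_tool: Moves the arm, as the interface text tells. Its arguments: {"type":"object","properties":{"motion":{"type":"array","items":{"type":"array","items":{"type":"number"}}},"force":{"type":"number"}},"required":["motion"]}

```bash
mkdir -p pics
python3 - <<'E'
from bench import *
import cv2
o=get_obs(); print({k:o[k] for k in('clock','tcp_pos','orientation','grip_width')})
for n in('scene','top'):
    cv2.imwrite(f'pics/{n}0.png',grab_frame(n)[...,::-1]); p=camera_params(n); print(n,p)
print(camera_params('wrist'))
E
```

```text
{'clock': 0.0, 'tcp_pos': array([0.18439019, 0.64904799, 0.40371683]), 'orientation': array([-1.00413782,  1.32889727,  1.0021286 ]), 'grip_width': 0.085716305827848}
scene {'mtx': array([[508.86571302,   0.        , 315.6879806 ],
       [  0.        , 508.86571302, 195.56454559],
       [  0.        ,   0.        ,   1.        ]]), 'D': array([-0.00594746,  0.        ,  0.        ,  0.        ,  0.        ]), 'world_to_cam': array([[-0.16882887,  0.98564311,  0.00211575,  0.03629849],
       [ 0.75138209,  0.13009141, -0.64691668, -0.28829126],
       [-0.63790421, -0.10762848, -0.76255776,  1.91446146],
       [ 0.        ,  0.        ,  0.        ,  1.        ]])}
top {'mtx': array([[498.13708471,   0.        , 319.03224283],
       [  0.        , 498.13708471, 203.41582101],
       [  0.        ,   0.        ,   1.        ]]), 'D': array([-0.10559055,  0.        ,  0.        ,  0.        ,  0.        ]), 'world_to_cam': array([[-0.01886285, -0.99979573, -0.00725879,  0.05437179],
       [-0.98012468,  0.01992475, -0.19737935,  0.49982125],
       [ 0.19748366,  0.00339138, -0.98030031,  1.2670207 ],
       [ 0.        ,  0.        ,  0.        ,  1.        ]])}
{'mtx': array([[319.20318054,   0.        , 324.94003324],
       [  0.        , 319.20318054, 198.19112157],
       [  0.        ,   0.        ,   1.        ]]), 'D': array([-0.05519356,  0.        ,  0.        ,  0.        ,  0.        ]), 'T_tool_cam': array([[ 2.54280238e-04, -2.71193490e-01,  9.62524818e-01,
         2.88590405e-02],
       [ 8.24336002e-04, -9.62524466e-01, -2.71193609e-01,
         6.95796500e-02],
       [ 9.99999628e-01,  8.62403036e-04, -2.11963924e-05,
        -3.72951376e-04],
       [ 0.00000000e+00,  0.00000000e+00,  0.00000000e+00,
         1.00000000e+00]])}
```

View pics/top0.png

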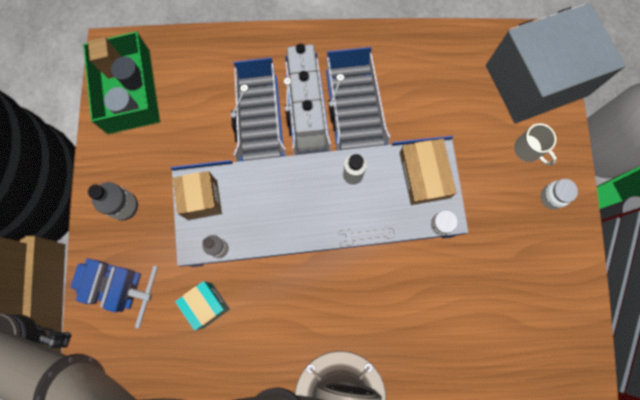

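View pics/scene0.png

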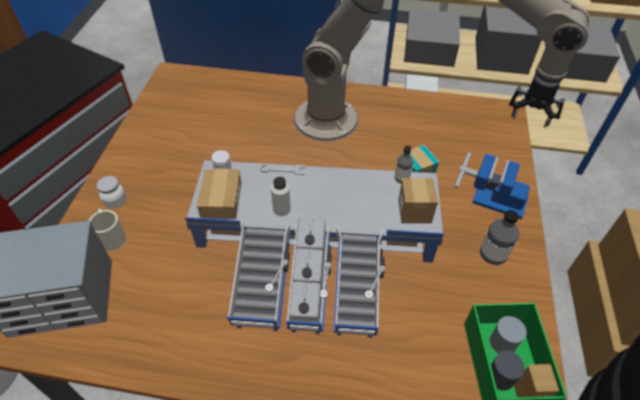

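The top view has the robot at the bottom. The wide lane is on the right (-y), the full one in the middle and the narrow one on the left. The flat carton (428,170) is on the right end, the tall one (195,195) on the left, and the can (354,168) is at the wide lane's left side. I'll enlarge it for measurement.

```bash
python3 - <<'E'
import cv2
im=cv2.imread('pics/top0.png')[125:275,160:480]
cv2.imwrite('pics/c0.png',cv2.resize(im,None,fx=2.5,fy=2.5,interpolation=cv2.INTER_CUBIC))
E
cat > h.py <<'E'
import numpy as np,cv2
from scipy.spatial.transform import Rotation as R
def ray(name,uv,z,W=None):
    from bench import camera_params
    p=camera_params(name); M=np.linalg.inv(W) if W is not None else None
    n=cv2.undistortPoints(np.array([[uv]],float),p['mtx'],p['D'])[0,0]
    T=np.linalg.inv(p['world_to_cam']) if M is None else M
    d=T[:3,:3]@np.array([n[0],n[1],1]); o=T[:3,3]
    return o+d*(z-o[2])/d[2]
E
```

```text
(no output)
```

View pics/c0.png

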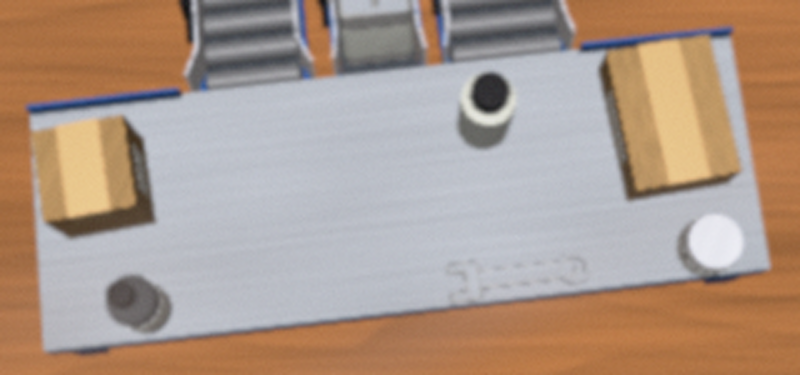

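```bash
cat >> h.py <<'E'
def cr(x,y): return (160+(x+.5)/2.5-.5,125+(y+.5)/2.5-.5)
E
python3 - <<'E'
from h import *
P=lambda x,y,z: ray('top',cr(x,y),z)
np.set_printoptions(precision=4,suppress=True)
bl,br=P(46,351,.13),P(769,268,.13)
yw=np.arctan2(-(bl-br)[0],(bl-br)[1]); print('len',np.linalg.norm(bl-br),'yaw',yw)
c=np.cos(yw);s=np.sin(yw);Rm=np.array([[c,-s,0],[s,c,0],[0,0,1]])
O=(bl+br)/2-Rm@[-.145,0,.13]; print('origin',O)
T=lambda p:Rm.T@(p-O)
for n,q in dict(upstL=[(28,108),(180,93),.152],upstR=[(581,47),(732,31),.152],tall=[(33,131),(124,116),(143,206),(47,222),.226],flat=[(601,62),(709,38),(738,172),(632,193),.188],can=[(491,93),.255],bottle=[(122,292),.26],tin=[(715,240),.18],span=[(450,300),(588,265),.137]).items():
    W=[P(*a,q[-1]) for a in q[:-1]]; print(n,*[T(w)[:2] for w in W],'mean',np.mean([T(w) for w in W],0)[:2],'world',np.mean(W,0)[:2])
    if len(W)==4:
        r=[T(w) for w in W]; print('  yaw',[np.arctan2((r[a]-r[b])[1],(r[a]-r[b])[0]) for a,b in((0,3),(1,2))],[np.arctan2(-(r[a]-r[b])[0],(r[a]-r[b])[1]) for a,b in((0,1),(3,2))])
from bench import get_obs
o=get_obs(); print(R.from_rotvec(o['orientation']).as_matrix(),yw)
E
```

```text
len 0.7161680564093647 yaw 0.09489075303590508
origin [0.5159 0.0496 0.    ]
upstL [0.0967 0.3559] [0.0938 0.2021] mean [0.0952 0.279 ] world [0.5842 0.3363]
upstR [ 0.095 -0.201] [ 0.0948 -0.3557] mean [ 0.0949 -0.2784] world [ 0.6367 -0.2185]
tall [0.0507 0.3311] [0.0549 0.2445] [-0.0325  0.2329] [-0.0372  0.3228] mean [0.009  0.2828] world [0.498 0.332]
  yaw [np.float64(0.0949194234008695), np.float64(0.1325909980438295)] [np.float64(0.048547270888778596), np.float64(0.052500302150954414)]
flat [ 0.0665 -0.2115] [ 0.079  -0.3206] [-0.0565 -0.3261] [-0.065  -0.2217] mean [ 0.006 -0.27 ] world [ 0.5474 -0.2186]
  yaw [np.float64(0.07765515547575806), np.float64(0.04065900430130105)] [np.float64(0.11395125174185146), np.float64(0.08150186128742325)]
can [ 0.0289 -0.0946] mean [ 0.0289 -0.0946] world [ 0.5536 -0.0418]
bottle [-0.1145  0.2506] mean [-0.1145  0.2506] world [0.3781 0.2882]
tin [-0.1177 -0.2954] mean [-0.1177 -0.2954] world [ 0.4267 -0.2557]
span [-0.1403 -0.0404] [-0.1218 -0.1786] mean [-0.131  -0.1095] world [ 0.3958 -0.0718]
[[-0.0003 -0.9619  0.2732]
 [-0.0016  0.2732  0.9619]
 [-1.     -0.0002 -0.0016]] 0.09489075303590508
```

```bash
cat >> h.py <<'E'
O=np.array([.5159,.0496,0]); YW=.0949
RM=R.from_euler('z',YW).as_matrix()
def go(x,y,z,jaw,label=''):
    """shift/turn (tool axes) to bring TCP to rack x,y and height z, jaws along rack angle jaw deg"""
    from bench import get_obs
    o=get_obs(); M=R.from_rotvec(o['orientation']).as_matrix()
    d=M.T@(O+RM@np.array([x,y,z])-o['tcp_pos'])
    zr=RM.T@M[:,2]; a=np.degrees(np.arctan2(zr[1],zr[0]))
    print(label,'t',round(o['clock'],2),'rack tcp',np.round(RM.T@(o['tcp_pos']-O),4),'jaw',round(a,2),'-> d',np.round(d,4),'turn',round(a-jaw,2),'F',np.round(o['contact_force'],1),'w',round(o['grip_width'],4))
E
python3 -c "
from h import *
go(.029,-.095,.45,0,'above can');go(.029,-.095,.366,0)"
```

```text
above can t 0.1 rack tcp [-0.2732  0.6282  0.4038] jaw 68.71 -> d [-0.0452 -0.5442 -0.5641] turn 68.71 F [-0.7 -0.4  0.4] w 0.0854
 t 0.1 rack tcp [-0.2732  0.6282  0.4038] jaw 68.71 -> d [ 0.0388 -0.5442 -0.564 ] turn 68.71 F [-0.7 -0.4  0.4] w 0.0854
```

Emit:
servo_tool --pt "-0.045 0 0 8 -1" --pt "-0.045 -0.035 -0.036 16 -1" --pt "-0.045 -0.07 -0.072 24 -1" --pt "-0.045 -0.105 -0.108 32 -1" --pt "-0.045 -0.14 -0.144 40 -1" --pt "-0.045 -0.175 -0.18 48 -1" --pt "-0.045 -0.21 -0.216 56 -1" --pt "-0.045 -0.245 -0.252 64 -1"

```text
clock: 0.9
tcp_pos: [0.351, 0.339, 0.4491]
orientation: [-0.136, 1.567, 0.133]
contact_force: [0.9, 0.8, 0.2]
grip_width: 0.0851
```

```bash
python3 -c "
from h import *
go(.029,-.095,.45,0,'above can')"
```

```text
above can t 0.9 rack tcp [-0.1367  0.3037  0.4491] jaw 4.38 -> d [-4.000e-04 -4.102e-01  1.348e-01] turn 4.38 F [0.9 0.8 0.2] w 0.0851
```

Emit:
servo_tool --pt "0 -0.045 0.017 4.4 -1" --pt "0 -0.095 0.034 4.4 -1" --pt "0 -0.145 0.05 4.4 -1" --pt "0 -0.195 0.067 4.4 -1" --pt "0 -0.245 0.084 4.4 -1" --pt "0 -0.29 0.1 4.4 -1" --pt "0 -0.335 0.117 4.4 -1" --pt "0 -0.37 0.135 4.4 -1"

```text
clock: 1.7
tcp_pos: [0.5474, -0.0051, 0.4495]
orientation: [-0.075, 1.57, 0.073]
contact_force: [0.3, 0.1, 0.4]
grip_width: 0.0852
```

Emit:
servo_tool --pt "0 -0.04 0 0 -1" --pt "0 -0.04 0 0 -1"

```text
clock: 1.9
tcp_pos: [0.5509, -0.0518, 0.4496]
orientation: [-0.07, 1.571, 0.062]
contact_force: [0.0, -0.2, 0.6]
grip_width: 0.0852
```

Run:
```python
from h import *
from bench import *
go(.029,-.095,.366,0,'can')
o=get_obs(); im=grab_frame('wrist'); cv2.imwrite('pics/w1.png',im[...,::-1])
p=camera_params('wrist'); M=np.eye(4); M[:3,:3]=R.from_rotvec(o['orientation']).as_matrix(); M[:3,3]=o['tcp_pos']
np.save('w1.npy',M@p['T_tool_cam'])
```

```text
can t 1.9 rack tcp [ 0.0252 -0.1043  0.4496] jaw -0.65 -> d [0.0836 0.0098 0.0038] turn -0.65 F [ 0.  -0.2  0.6] w 0.0852
```

View pics/w1.png

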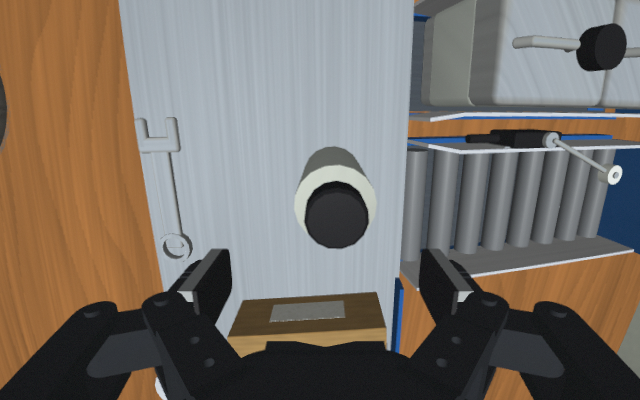

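The wrist view shows the can's cap at (337,216), the shelf's front edge at u≈409, and the wide lane's guide ends at (412,148) and (418,288). I'll check these against the top-view fit.

Run:
```python
from h import *
C=np.load('w1.npy'); p=__import__('bench').camera_params('wrist')
def f(uv,z):
    n=cv2.undistortPoints(np.array([[uv]],float),p['mtx'],p['D'])[0,0]
    d=C[:3,:3]@np.array([n[0],n[1],1]);o=C[:3,3];w=o+d*(z-o[2])/d[2];return np.round(RM.T@(w-O),4)
print('cap',f((337,216),.255),'edge',f((411,100),.13),f((403,250),.13),'backedge',f((122,30),.13),f((153,240),.13),'guides',f((412,148),.165),f((418,288),.165),f((412,148),.13),f((418,288),.13))
print('spanner',f((158,140),.137),f((176,246),.137), 'flat top far corners',f((243,297),.188),f((378,292),.188))
```

```text
cap [ 0.0309 -0.0935  0.255 ] edge [ 0.1002 -0.0304  0.13  ] [ 0.1011 -0.1738  0.13  ] backedge [-0.1479  0.0318  0.13  ] [-0.1492 -0.1612  0.13  ] guides [ 0.0941 -0.0681  0.165 ] [ 0.1082 -0.1955  0.165 ] [ 0.1035 -0.0725  0.13  ] [ 0.1195 -0.2174  0.13  ]
spanner [-0.1248 -0.0617  0.137 ] [-0.1228 -0.1646  0.137 ] flat top far corners [-0.0457 -0.1883  0.188 ] [ 0.0674 -0.1843  0.188 ]
```

Emit:
servo_tool --pt "0 0.01 0.006 -0.6 -1" --pt "0 0.01 0.006 -0.6 -1" --pt "0.04 0.01 0.006 -0.6 -1" --pt "0.083 0.01 0.006 -0.6 -1" --pt "0.083 0.01 0.006 -0.6 -1" --pt "0.083 0.01 0.006 -0.6 -1"

```text
clock: 2.55
tcp_pos: [0.556, -0.0372, 0.3667]
orientation: [-0.08, 1.572, 0.076]
contact_force: [0.5, 0.1, 0.4]
grip_width: 0.0855
```

Emit:
servo_tool --pt "0 0 0 0 1" --pt "0 0 0 0 1" --pt "0 0 0 0 1" --pt "0 0 0 0 1" --pt "0 0 0 0 1" --pt "0 0 0 0 1" --pt "0 0 0 0 1" --pt "0 0 0 0 1" --force 30

```text
clock: 3.35
tcp_pos: [0.5565, -0.0373, 0.3686]
orientation: [-0.08, 1.569, 0.076]
contact_force: [-1.7, 0.8, 6.4]
grip_width: 0.0505
```

```bash
python3 -c "
from h import *
go(0,0.0,.38,0,'can')"
```

```text
can t 3.35 rack tcp [ 0.0322 -0.0903  0.3686] jaw 0.25 -> d [-0.0116  0.0905 -0.0318] turn 0.25 F [-1.7  0.8  6.4] w 0.0505
```

Emit:
servo_tool --pt "-0.012 0 0 0 1" --pt "-0.012 0.012 -0.005 0 1" --pt "-0.012 0.035 -0.013 0 1" --pt "-0.012 0.06 -0.022 0 1" --pt "-0.012 0.08 -0.03 0 1" --pt "-0.012 0.09 -0.032 0 1" --pt "-0.012 0.09 -0.032 0 1" --pt "-0.012 0.09 -0.032 0 1"

```text
clock: 4.15
tcp_pos: [0.516, 0.0487, 0.3807]
orientation: [-0.08, 1.569, 0.076]
contact_force: [0.0, 0.1, -3.4]
grip_width: 0.0511
```

```bash
python3 -c "
from h import *
go(0,0.0,.3675,0,'can')"
```

```text
can t 4.15 rack tcp [ 0.     -0.0009  0.3807] jaw 0.24 -> d [ 0.0132  0.0009 -0.    ] turn 0.24 F [ 0.   0.1 -3.4] w 0.0511
```

Emit:
servo_tool --pt "0.006 0 0 0 1" --pt "0.011 0 0 0 1" --pt "0.0125 0 0 0 1" --pt "0.0125 0 0 0 1"

```text
clock: 4.55
tcp_pos: [0.5163, 0.0476, 0.3686]
orientation: [-0.079, 1.569, 0.074]
contact_force: [-3.5, -0.5, 6.5]
grip_width: 0.0508
```

Emit:
servo_tool --pt "0 0 0 0 -1" --pt "0 0 0 0 -1" --pt "0 0 0 0 -1" --pt "0 0 0 0 -1" --pt "0 0 0 0 -1" --pt "-0.03 0 0 0 -1" --pt "-0.075 0 0 0 -1" --pt "-0.085 0 0 0 -1"

```text
clock: 5.35
tcp_pos: [0.5175, 0.0473, 0.4578]
orientation: [-0.077, 1.563, 0.075]
contact_force: [-0.1, 0.8, -0.4]
grip_width: 0.0853
```

```bash
python3 -c "
from h import *
go(.005,-.36,.45,0,'flat side')"
```

```text
flat side t 5.35 rack tcp [ 0.0014 -0.0024  0.4578] jaw 0.11 -> d [ 0.0082 -0.3576  0.0029] turn 0.11 F [-0.1  0.8 -0.4] w 0.0853
```

Emit:
servo_tool --pt "0 -0.045 0 0 -1" --pt "0 -0.095 0 0 -1" --pt "0 -0.145 0 0 -1" --pt "0 -0.195 0 0 -1" --pt "0 -0.245 0 0 -1" --pt "0 -0.295 0 0 -1" --pt "0 -0.335 0 0 -1" --pt "0 -0.36 0.003 0 -1"

```text
clock: 6.15
tcp_pos: [0.5542, -0.3144, 0.4578]
orientation: [-0.075, 1.564, 0.071]
contact_force: [-1.2, 0.8, 0.3]
grip_width: 0.0853
```

Emit:
servo_tool --pt "0 -0.006 0 0 -1" --pt "0 -0.006 0 0 -1"

```text
clock: 6.35
tcp_pos: [0.5541, -0.3215, 0.4572]
orientation: [-0.073, 1.565, 0.069]
contact_force: [-0.3, 0.1, -0.2]
grip_width: 0.0856
```

Run:
```python
from h import *
from bench import *
go(.005,-.36,.315,0,'flat')
cv2.imwrite('pics/t2.png',cv2.resize(grab_frame('top')[120:280,150:490,::-1],None,fx=2.3,fy=2.3,interpolation=cv2.INTER_CUBIC))
```

```text
flat t 6.35 rack tcp [ 0.0029 -0.3731  0.4572] jaw -0.25 -> d [0.1422 0.0135 0.0014] turn -0.25 F [-0.3  0.1 -0.2] w 0.0856
```

View pics/t2.png

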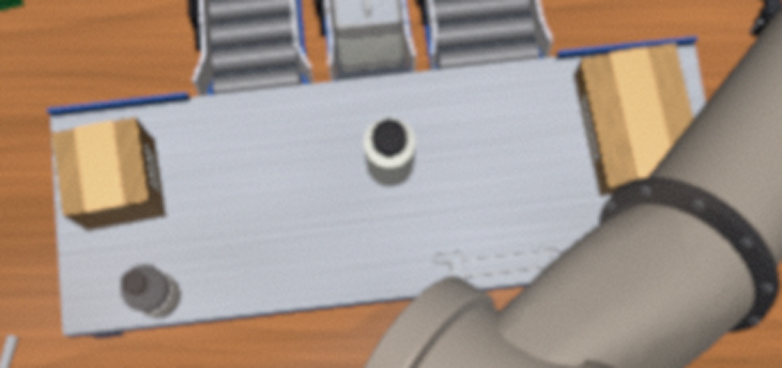

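The can is upright at the centre of the shelf. Next I descend beside the flat carton and push.

Emit:
servo_tool --pt "0.045 0.006 0.002 0 -1" --pt "0.09 0.006 0.002 0 -1" --pt "0.135 0.006 0.002 0 -1" --pt "0.142 0.006 0.002 0 -1" --pt "0.142 0.006 0.002 0 -1"

```text
clock: 6.9
tcp_pos: [0.5571, -0.3125, 0.3148]
orientation: [-0.074, 1.566, 0.074]
contact_force: [0.3, -0.1, 1.1]
grip_width: 0.0854
```

Emit:
servo_tool --pt "0 0.01 0 0 -1" --pt "0 0.02 0 0 -1" --pt "0 0.03 0 0 -1" --pt "0 0.04 0 0 -1" --pt "0 0.05 0 0 -1" --pt "0 0.06 0 0 -1" --pt "0 0.07 0 0 -1" --pt "0 0.08 0 0 -1"

```text
clock: 7.7
tcp_pos: [0.5498, -0.2336, 0.317]
orientation: [-0.076, 1.562, 0.07]
contact_force: [0.9, -5.2, 4.3]
grip_width: 0.0853
```

Run:
```python
from h import *
go(.005,-.21,.315,0,'flat')
```

```text
flat t 7.7 rack tcp [ 0.0069 -0.2852  0.317 ] jaw -0.09 -> d [ 0.0017  0.0752 -0.0021] turn -0.09 F [ 0.9 -5.2  4.3] w 0.0853
```

Emit:
servo_tool --pt "0.001 0.01 -0.001 0 -1" --pt "0.001 0.02 -0.001 0 -1" --pt "0.001 0.03 -0.002 0 -1" --pt "0.001 0.04 -0.002 0 -1" --pt "0.001 0.05 -0.002 0 -1" --pt "0.001 0.06 -0.002 0 -1" --pt "0.001 0.07 -0.002 0 -1" --pt "0.001 0.075 -0.002 0 -1"

```text
clock: 8.5
tcp_pos: [0.5412, -0.1591, 0.3169]
orientation: [-0.077, 1.559, 0.069]
contact_force: [-0.2, -6.6, 4.6]
grip_width: 0.0854
```

Run:
```python
from h import *
from bench import *
go(.005,-.2,.315,0,'flat')
o=get_obs(); im=grab_frame('wrist'); cv2.imwrite('pics/w3.png',im[...,::-1])
p=camera_params('wrist'); M=np.eye(4); M[:3,:3]=R.from_rotvec(o['orientation']).as_matrix(); M[:3,3]=o['tcp_pos']
np.save('w3.npy',M@p['T_tool_cam'])
cv2.imwrite('pics/t3.png',cv2.resize(grab_frame('top')[120:280,150:490,::-1],None,fx=2.3,fy=2.3,interpolation=cv2.INTER_CUBIC))
```

```text
flat t 8.5 rack tcp [ 0.0055 -0.2102  0.3169] jaw -0.1 -> d [ 0.0018  0.0102 -0.0005] turn -0.1 F [-0.2 -6.6  4.6] w 0.0854
```

View pics/w3.png

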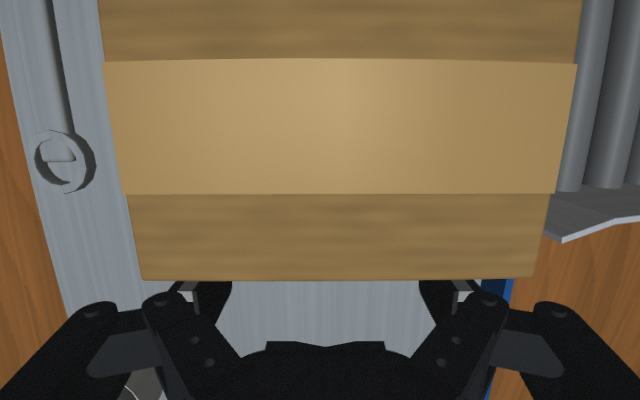

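The carton sits square against both fingers. Its near top edge runs from (143,279) to (532,278).

```bash
cat >> h.py <<'E'
def wr(f,uv,z):
    from bench import camera_params
    C=np.load(f); p=camera_params('wrist')
    n=cv2.undistortPoints(np.array([[uv]],float),p['mtx'],p['D'])[0,0]
    d=C[:3,:3]@np.array([n[0],n[1],1]);o=C[:3,3];w=o+d*(z-o[2])/d[2];return np.round(RM.T@(w-O),4)
E
python3 - <<'E'
from h import *
for q in((143,279),(532,278),(104,62),(577,64),(548,195),(128,193)): print(wr('w3.npy',q,.188))
print(wr('w3.npy',(66,162),.137),wr('w3.npy',(560,240),.165))
E
```

```text
[-0.059  -0.2001  0.188 ]
[ 0.0813 -0.2007  0.188 ]
[-0.0598 -0.1278  0.188 ]
[ 0.083  -0.1279  0.188 ]
[ 0.0809 -0.1694  0.188 ]
[-0.0587 -0.1683  0.188 ]
[-0.1207 -0.1661  0.137 ] [ 0.1081 -0.1961  0.165 ]
```

Emit:
servo_tool --pt "0.001 0.007 0 0 -1" --pt "0.001 0.013 0 0 -1" --pt "0.001 0.018 0 0 -1" --pt "0.001 0.0185 0 0 -1"

```text
clock: 9.0
tcp_pos: [0.5397, -0.1406, 0.3163]
orientation: [-0.077, 1.558, 0.069]
contact_force: [2.0, -5.3, 4.8]
grip_width: 0.0856
```

Run:
```python
from h import *
go(.0055,-.193,.315,0,'flat')
```

```text
flat t 9.0 rack tcp [ 0.0057 -0.1916  0.3163] jaw -0.09 -> d [ 0.0013 -0.0014 -0.0002] turn -0.09 F [ 2.  -5.3  4.8] w 0.0856
```

Emit:
servo_tool --pt "0 -0.012 0 0 -1" --pt "-0.045 -0.015 0 0 -1" --pt "-0.09 -0.015 0 0 -0.3" --pt "-0.09 0 -0.025 -8 -0.3" --pt "-0.09 0.02 -0.05 -16 -0.3" --pt "-0.09 0.04 -0.07 -24 -0.3" --pt "-0.09 0.055 -0.09 -32 -0.3" --pt "-0.09 0.061 -0.098 -40 -0.3"

```text
clock: 9.8
tcp_pos: [0.4332, -0.0874, 0.4043]
orientation: [-0.628, 1.472, 0.62]
contact_force: [-0.2, -0.5, -0.4]
grip_width: 0.0555
```

Emit:
servo_tool --pt "0 0 0 -8.5 -0.3" --pt "0 0 0 -17 -0.3" --pt "0 0 0 -25.5 -0.3" --pt "0 0 0 -34 -0.3" --pt "0 0 0 -42.5 -0.3" --pt "0 0 0 -50 -0.3" --pt "0 0 0 -50 -0.3"

```text
clock: 10.5
tcp_pos: [0.4328, -0.0873, 0.404]
orientation: [-1.289, 1.155, 1.278]
contact_force: [1.3, 1.7, -0.3]
grip_width: 0.0553
```

Run:
```python
from h import *
go(-.09,-.131,.315,90,'flat')
```

```text
flat t 10.5 rack tcp [-0.0957 -0.1284  0.404 ] jaw 90.43 -> d [ 0.089  -0.005  -0.0025] turn 0.43 F [ 1.3  1.7 -0.3] w 0.0553
```

Emit:
servo_tool --pt "0.043 -0.003 -0.002 0.4 -0.3" --pt "0.086 -0.003 -0.002 0.4 -0.3" --pt "0.087 -0.003 -0.002 0.4 -0.3" --pt "0.087 -0.013 -0.002 0.4 -0.3" --pt "0.087 -0.023 -0.002 0.4 -0.3" --pt "0.087 -0.033 -0.002 0.4 -0.3" --pt "0.087 -0.043 -0.002 0.4 -0.3"

```text
clock: 11.2
tcp_pos: [0.4767, -0.0852, 0.3187]
orientation: [-1.282, 1.159, 1.274]
contact_force: [-8.5, -0.8, 7.1]
grip_width: 0.0558
```

Run:
```python
from h import *
go(.015,-.131,.317,90,'flat')
```

```text
flat t 11.2 rack tcp [-0.0518 -0.1305  0.3187] jaw 89.99 -> d [ 0.0021 -0.0668 -0.0005] turn -0.01 F [-8.5 -0.8  7.1] w 0.0558
```

Emit:
servo_tool --pt "0.002 -0.01 0 0 -0.3" --pt "0.002 -0.02 0 0 -0.3" --pt "0.002 -0.03 0 0 -0.3" --pt "0.002 -0.04 0 0 -0.3" --pt "0.002 -0.05 0 0 -0.3" --pt "0.002 -0.06 0 0 -0.3" --pt "0.002 -0.067 0 0 -0.3"

```text
clock: 11.9
tcp_pos: [0.5442, -0.0788, 0.3183]
orientation: [-1.282, 1.158, 1.274]
contact_force: [-8.9, 0.0, 7.8]
grip_width: 0.0551
```

Run:
```python
from h import *
from bench import *
go(.04,-.131,.317,90,'flat')
```

```text
flat t 11.9 rack tcp [ 0.016  -0.1305  0.3183] jaw 89.99 -> d [ 0.0014 -0.0239 -0.0005] turn -0.01 F [-8.9  0.   7.8] w 0.0551
```

Emit:
servo_tool --pt "0.001 -0.008 0 0 -0.3" --pt "0.001 -0.016 0 0 -0.3" --pt "0.001 -0.022 0 0 -0.3" --pt "0.001 -0.026 0 0 -0.3" --pt "0.001 -0.03 0 0 -0.3" --pt "0.001 -0.03 0 0 -0.3" --pt "0.001 -0.02 0 0 -0.3" --pt "0 0 0 0 -0.3"

```text
clock: 12.7
tcp_pos: [0.5445, -0.0784, 0.3183]
orientation: [-1.283, 1.157, 1.273]
contact_force: [0.2, -1.3, 0.0]
grip_width: 0.0553
```

Run:
```python
from h import *
from bench import *
go(.04,-.131,.317,90,'flat')
cv2.imwrite('pics/s4.png',cv2.resize(grab_frame('scene')[130:350,170:470,::-1],None,fx=2.5,fy=2.5,interpolation=cv2.INTER_CUBIC))
```

```text
flat t 12.7 rack tcp [ 0.0163 -0.1301  0.3183] jaw 90.05 -> d [ 0.0015 -0.0237 -0.0009] turn 0.05 F [ 0.2 -1.3  0. ] w 0.0553
```

View pics/s4.png

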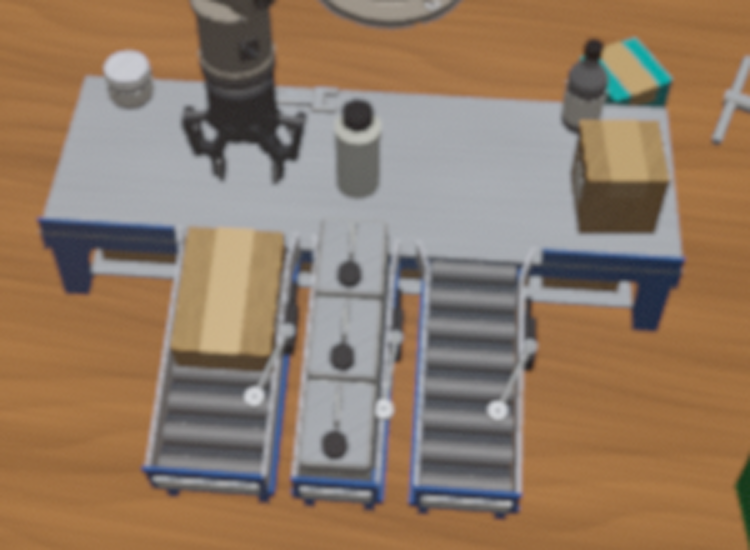

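Emit:
servo_tool --pt "-0.05 0 0 0 -0.2" --pt "-0.1 0 0 0 -0.2" --pt "-0.142 0.002 0.02 8 -0.2" --pt "-0.142 0.004 0.065 16 -0.2" --pt "-0.142 0.006 0.11 24 -0.2" --pt "-0.142 0.007 0.155 32 -0.2" --pt "-0.142 0.007 0.2 40 -0.2" --pt "-0.142 0.007 0.245 48 -0.2"

```text
clock: 13.55
tcp_pos: [0.51, 0.1612, 0.4603]
orientation: [-0.66, 1.464, 0.66]
contact_force: [0.5, 0.0, 0.0]
grip_width: 0.0514
```

Run:
```python
from h import *
from bench import *
go(.009,.36,.46,0,'tall')
cv2.imwrite('pics/s5.png',cv2.resize(grab_frame('scene')[210:340,215:395,::-1],None,fx=3,fy=3,interpolation=cv2.INTER_CUBIC))
```

```text
tall t 13.55 rack tcp [0.0047 0.1117 0.4603] jaw 42.98 -> d [0.0006 0.1788 0.1724] turn 42.98 F [0.5 0.  0. ] w 0.0514
```

View pics/s5.png

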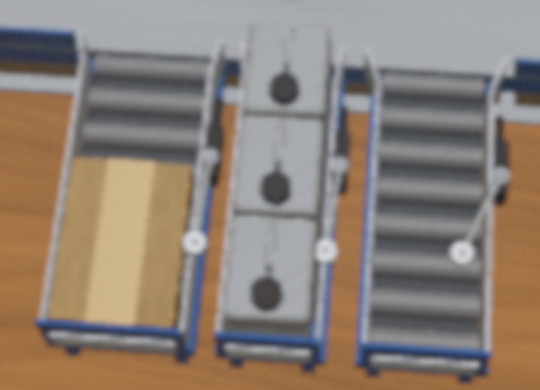

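The flat carton is at its stop and holds the lever over (roller at (194,242) in the crop). Now the tall carton.

Emit:
servo_tool --pt "0 0.03 0.03 8 -0.2" --pt "0 0.06 0.06 16 -0.2" --pt "0 0.09 0.09 24 -0.2" --pt "0 0.12 0.12 32 -0.2" --pt "0 0.15 0.145 40 -0.2" --pt "0 0.175 0.17 43 -0.2" --pt "0 0.181 0.174 43 -0.2" --pt "0 0.181 0.174 43 -0.2"

```text
clock: 14.4
tcp_pos: [0.4882, 0.4226, 0.4602]
orientation: [-0.073, 1.567, 0.08]
contact_force: [-0.2, -0.5, -0.1]
grip_width: 0.0514
```

Run:
```python
from h import *
from bench import *
go(.009,.36,.338,0,'tall')
```

```text
tall t 14.4 rack tcp [0.0077 0.3739 0.4602] jaw 0.14 -> d [ 0.1221 -0.0144  0.0009] turn 0.14 F [-0.2 -0.5 -0.1] w 0.0514
```

Emit:
servo_tool --pt "0.045 -0.005 0.001 0 -0.2" --pt "0.09 -0.005 0.001 0 -0.2" --pt "0.122 -0.005 0.001 0 -0.2" --pt "0.122 -0.014 0.001 0 -0.2" --pt "0.122 -0.024 0.001 0 -0.2" --pt "0.122 -0.034 0.001 0 -0.2" --pt "0.122 -0.044 0.001 0 -0.2" --pt "0.122 -0.054 0.001 0 -0.2"

```text
clock: 15.2
tcp_pos: [0.4954, 0.37, 0.3409]
orientation: [-0.069, 1.563, 0.085]
contact_force: [0.5, 5.9, 3.4]
grip_width: 0.0513
```

Run:
```python
from h import *
from bench import *
go(.009,.2,.338,0,'tall')
```

```text
tall t 15.2 rack tcp [0.0099 0.3209 0.3409] jaw 0.19 -> d [ 0.0017 -0.121  -0.0013] turn 0.19 F [0.5 5.9 3.4] w 0.0513
```

Emit:
servo_tool --pt "0.002 -0.01 0 0 -0.2" --pt "0.002 -0.02 0 0 -0.2" --pt "0.002 -0.03 0 0 -0.2" --pt "0.002 -0.04 0 0 -0.2" --pt "0.002 -0.05 0 0 -0.2" --pt "0.002 -0.06 0 0 -0.2" --pt "0.002 -0.07 0 0 -0.2" --pt "0.002 -0.08 0 0 -0.2"

```text
clock: 16.0
tcp_pos: [0.5039, 0.2911, 0.3407]
orientation: [-0.066, 1.56, 0.09]
contact_force: [-0.1, 5.6, 2.4]
grip_width: 0.0512
```

Emit:
servo_tool --pt "0 -0.01 0 0 -0.2" --pt "0 -0.02 0 0 -0.2" --pt "0 -0.03 0 0 -0.2" --pt "0 -0.038 0 0 -0.2" --pt "0 -0.04 0 0 -0.2"

```text
clock: 16.5
tcp_pos: [0.5088, 0.2512, 0.3428]
orientation: [-0.062, 1.556, 0.093]
contact_force: [0.6, 7.0, 5.3]
grip_width: 0.0516
```

Run:
```python
from h import *
from bench import *
go(.009,.185,.338,0,'tall')
o=get_obs(); im=grab_frame('wrist'); cv2.imwrite('pics/w6.png',im[...,::-1])
p=camera_params('wrist'); M=np.eye(4); M[:3,:3]=R.from_rotvec(o['orientation']).as_matrix(); M[:3,3]=o['tcp_pos']
np.save('w6.npy',M@p['T_tool_cam'])
cv2.imwrite('pics/t6.png',cv2.resize(grab_frame('top')[125:275,160:480,::-1],None,fx=2.5,fy=2.5,interpolation=cv2.INTER_CUBIC))
```

```text
tall t 16.5 rack tcp [0.012  0.2014 0.3428] jaw 0.23 -> d [ 0.0045 -0.0164 -0.0031] turn 0.23 F [0.6 7.  5.3] w 0.0516
```

View pics/t6.png

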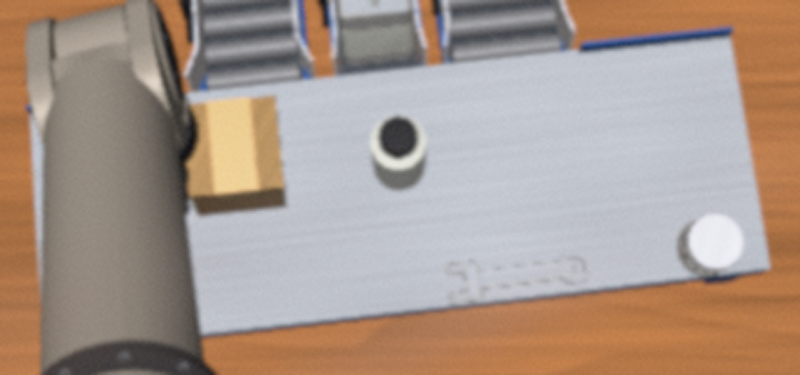

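Run:
```python
from h import *
for q in((276,97),(283,189),(188,199),(191,103)): print(np.round(RM.T@(ray('top',cr(*q),.226)-O),4))
```

```text
[0.0563 0.1015 0.226 ]
[-0.0315  0.1033  0.226 ]
[-0.0307  0.191   0.226 ]
[0.0599 0.181  0.226 ]
```

Emit:
servo_tool --pt "0.004 -0.007 0 0 -0.2" --pt "0.004 -0.014 -0.001 0 -0.2" --pt "0.004 -0.0175 -0.002 0 -0.2" --pt "0.004 -0.0175 -0.002 0 -0.2"

```text
clock: 17.0
tcp_pos: [0.5088, 0.2337, 0.3393]
orientation: [-0.061, 1.554, 0.094]
contact_force: [0.9, 4.1, 0.9]
grip_width: 0.0511
```

Run:
```python
from h import *
go(-.085,.13,.46,90,'tall')
```

```text
tall t 17.0 rack tcp [0.0104 0.184  0.3393] jaw 0.23 -> d [-0.1233 -0.0511 -0.0936] turn -89.77 F [0.9 4.1 0.9] w 0.0511
```

Emit:
servo_tool --pt "0 0.012 0 0 -0.2" --pt "-0.045 0.015 0 0 -0.2" --pt "-0.09 0.015 0 0 -0.2" --pt "-0.12 0 -0.02 -8 -0.2" --pt "-0.12 -0.02 -0.04 -16 -0.2" --pt "-0.12 -0.035 -0.06 -24 -0.2" --pt "-0.12 -0.048 -0.075 -32 -0.2" --pt "-0.12 -0.053 -0.083 -40 -0.2"

```text
clock: 17.8
tcp_pos: [0.4285, 0.1685, 0.4564]
orientation: [-0.613, 1.459, 0.636]
contact_force: [0.1, 0.4, -0.1]
grip_width: 0.0511
```

Emit:
servo_tool --pt "0 0 0 -8.5 -0.2" --pt "0 0 0 -17 -0.2" --pt "0 0 0 -25.5 -0.2" --pt "0 0 0 -34 -0.2" --pt "0 0 0 -42.5 -0.2" --pt "0 0 0 -50 -0.2" --pt "0 0 0 -50 -0.2"

```text
clock: 18.5
tcp_pos: [0.4283, 0.1684, 0.4561]
orientation: [-1.277, 1.135, 1.284]
contact_force: [-0.9, 0.5, 0.0]
grip_width: 0.051
```

Run:
```python
from h import *
go(-.07,.13,.338,90,'tall')
```

```text
tall t 18.5 rack tcp [-0.0759  0.1266  0.4561] jaw 90.52 -> d [ 0.1182 -0.0043  0.0012] turn 0.52 F [-0.9  0.5  0. ] w 0.051
```

Emit:
servo_tool --pt "0.045 0 0.002 0.5 -0.2" --pt "0.09 0 0.001 0.5 -0.2" --pt "0.118 0 0.001 0.5 -0.2" --pt "0.118 -0.012 0.001 0.5 -0.2" --pt "0.118 -0.024 0.001 0.5 -0.2" --pt "0.118 -0.034 0.001 0.5 -0.2" --pt "0.118 -0.044 0.001 0.5 -0.2" --pt "0.118 -0.054 0.001 0.5 -0.2"

```text
clock: 19.3
tcp_pos: [0.4842, 0.1775, 0.3402]
orientation: [-1.269, 1.139, 1.278]
contact_force: [-5.4, -1.2, 2.6]
grip_width: 0.0513
```

Run:
```python
from h import *
go(.05,.13,.338,90,'tall')
```

```text
tall t 19.3 rack tcp [-0.0195  0.1303  0.3402] jaw 89.98 -> d [ 0.0031 -0.0694 -0.0003] turn -0.02 F [-5.4 -1.2  2.6] w 0.0513
```

Emit:
servo_tool --pt "0 -0.01 0 0 -0.2" --pt "-0.001 -0.02 0 0 -0.2" --pt "-0.003 -0.03 0 0 -0.2" --pt "-0.004 -0.04 0 0 -0.2" --pt "-0.005 -0.05 0 0 -0.2" --pt "-0.006 -0.058 0 0 -0.2" --pt "-0.006 -0.064 0 0 -0.2" --pt "-0.006 -0.07 0 0 -0.2"

```text
clock: 20.1
tcp_pos: [0.5545, 0.1839, 0.3472]
orientation: [-1.269, 1.139, 1.278]
contact_force: [-0.3, -0.4, 0.1]
grip_width: 0.0517
```

Emit:
servo_tool --pt "0 -0.006 0 0 -0.2" --pt "0 -0.008 0 0 -0.2" --pt "0 0 0 0 -0.2" --pt "0 0.02 0 0 -0.2" --pt "-0.03 0.03 0 0 -0.2" --pt "-0.07 0.03 0 0 -0.2" --pt "-0.1 0.03 0 0 -0.2" --pt "-0.1 0.03 0 0 -0.2"

```text
clock: 20.9
tcp_pos: [0.5239, 0.1787, 0.4509]
orientation: [-1.269, 1.132, 1.275]
contact_force: [0.0, 0.0, 0.6]
grip_width: 0.0514
```

Run:
```python
from h import *
from bench import *
go(.05,.13,.338,90,'tall')
cv2.imwrite('pics/s7.png',cv2.resize(grab_frame('scene')[140:340,190:450,::-1],None,fx=3,fy=3,interpolation=cv2.INTER_CUBIC))
```

```text
tall t 20.9 rack tcp [0.0202 0.1278 0.4509] jaw 89.98 -> d [ 0.1135 -0.0275 -0.0004] turn -0.02 F [0.  0.  0.6] w 0.0514
```

View pics/s7.png

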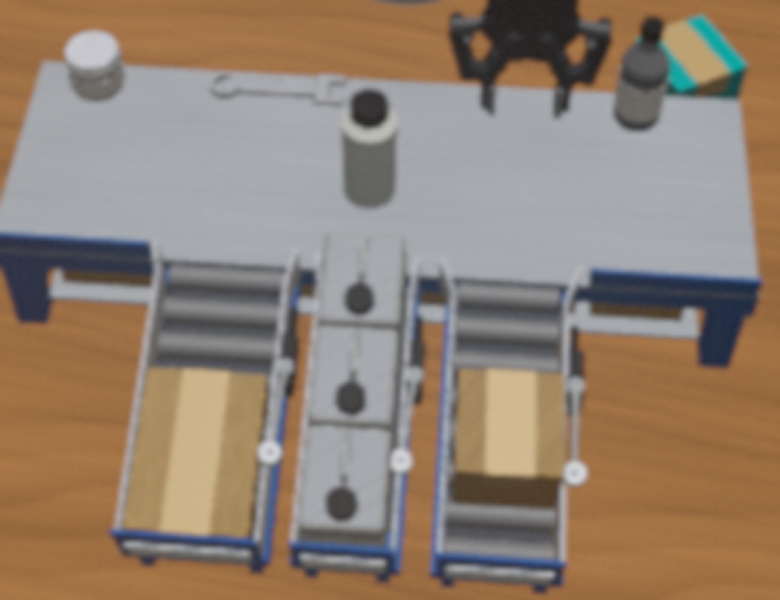

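The tall carton is in its lane, but its front edge (505,490) is short of the stop, so it's either still running or held by the lever. I'll let some time pass and look again.

Emit:
servo_tool --pt "0 0 0 0 -0.2" --pt "0 0 0 0 -0.2" --pt "0 0 0 0 -0.2" --pt "0 0 0 0 -0.2" --pt "0 0 0 0 -0.2" --pt "0 0 0 0 -0.2" --pt "0 0 0 0 -0.2" --pt "0 0 0 0 -0.2"

```text
clock: 21.75
tcp_pos: [0.5233, 0.1789, 0.4486]
orientation: [-1.269, 1.135, 1.277]
contact_force: [-0.0, -0.1, 0.4]
grip_width: 0.0517
```

Run:
```python
from h import *
from bench import *
a=grab_frame('scene'); t=get_obs()['clock']
for i in range(6): b=grab_frame('scene')
r=np.s_[230:340,330:400]; print(t,get_obs()['clock'],np.abs(a[r].astype(int)-b[r]).mean(),np.abs(a[r].astype(int)-b[r]).max())
cv2.imwrite('pics/s8.png',cv2.resize(b[210:340,220:400,::-1],None,fx=4,fy=4,interpolation=cv2.INTER_CUBIC))
```

```text
21.8 22.1 0.6767532467532468 6
```

View pics/s8.png

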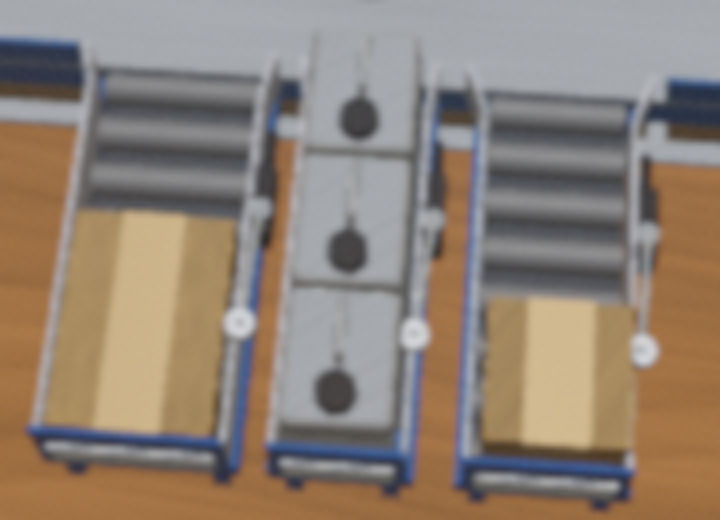

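Both cartons are at their stops and both lever rollers (240,322) and (643,350) are swung onto the guide. As a numeric check, I'll project the target poses and compare the corners.

Run:
```python
from h import *
from bench import *
p=camera_params('scene'); th=.21
A=R.from_euler('y',th).as_matrix()  # nose down
for n,c,h,px in(('flat',(.302,-.13,.119),(.07,.052,.029),[(78,209),(238,217),(220,436),(42,428)]),('tall',(.331,.13,.132),(.044,.044,.048),[(485,297),(632,303),(632,452),(480,443)])):
    for (sx,sy),q in zip([(-1,-1),(-1,1),(1,1),(1,-1)],px):
        w=O+RM@(np.array(c)+A@(np.array(h)*[sx,sy,1])); v=p['world_to_cam']@[*w,1]
        u=cv2.projectPoints(v[None,:3],np.zeros(3),np.zeros(3),p['mtx'],p['D'])[0].ravel()
        print(n,'pred crop',np.round((u-[220,210]+.5)*4-.5,0),'seen',q)
```

```text
flat pred crop [ 72. 212.] seen (78, 209)
flat pred crop [233. 222.] seen (238, 217)
flat pred crop [208. 439.] seen (220, 436)
flat pred crop [ 39. 427.] seen (42, 428)
tall pred crop [486. 298.] seen (485, 297)
tall pred crop [631. 307.] seen (632, 303)
tall pred crop [628. 451.] seen (632, 452)
tall pred crop [479. 441.] seen (480, 443)
```

```bash
python3 -c "
from bench import *
print(get_obs()['clock']); print(hand_in())"
```

```text
22.1
the job is handed in; nothing more can be done
None
```

Both cartons are in their lanes, at rest against their stops, and I handed the job in at 22.1 s on the robot's clock. I gripped the spray can and set it down mid-shelf. I then pushed the flat carton sideways and into the wide lane, and the tall carton the same way into the narrow lane.

- **Cartons:** In the last scene picture, the tall carton's top corners match the target pose to within about 3 mm. The flat carton's corners appear up to about 4 mm to the +y side on average. One corner, read by eye, is about 8 mm off, which is near the 10 mm limit, but the guides allow only about 5 mm of play.
- **Motion:** Seven frames over the last 0.3 s showed no movement around the tall carton. I did not run that check on the flat carton, but it looked unchanged between pictures.
- **Levers:** Both levers appear swung over onto the guide. I judged the angles by eye, not by measurement.
- **Can and bystanders:** The can, bottle, round tin and spanner were all upright or undisturbed in the last full view at 20.9 s.
- **Gripper:** The fingers were clear of everything, lifted above the shelf.

No check failed.

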